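Stack the wooden table tree

TASK

Put the wooden table tree together on the birch base: set the tiers over the peg from the largest at the bottom to the smallest at the top (dark green, mid-green, lime green, white), each seated fully down on the one below, and finish with the gold star. Leave the jar, the glue stick and the red tin standing where they are.

Things in the scene. Friction and masses are not known exactly. Their poses are not given: they have to be found in the camera images.
- base: birch slice fixed to the table: 140 mm diameter, 14 thick, dark bark rim; on it a dark brown round trunk, 64 mm diameter, up to 30 mm above the table, then a bare-wood peg, diameter 26, top at 56 mm. Origin: underside centre, on the table, z up. The largest tier's socket goes over the peg; it rests on the trunk, its origin 30 mm above this one.
- tier_large: dark green wooden disc, loose, flat on the table: 132 mm diameter below, 120 on top, 30 thick. Bare-wood grip peg on the top's centre: diameter 26, 26 high (overall 56). Round socket in the underside: 46 mm wide at the mouth narrowing to 34, 27 deep, fits over the peg below. Origin: underside centre, z up, yaw free. Seated, its origin is 30 mm above that of the part below. Beads on its edge. 0.26 kg
- tier_medium: mid-green wooden disc, loose, flat on the table: 112 mm diameter below, 100 on top, 30 thick. Bare-wood grip peg on the top's centre: diameter 26, 26 high (overall 56). Round socket in the underside: 46 mm wide at the mouth narrowing to 34, 27 deep, fits over the peg below. Origin: underside centre, z up, yaw free. Seated, its origin is 30 mm above that of the part below. Beads on its edge. 0.19 kg
- tier_small: lime green wooden disc, loose, flat on the table: 92 mm diameter below, 80 on top, 30 thick. Bare-wood grip peg on the top's centre: diameter 26, 26 high (overall 56). Round socket in the underside: 46 mm wide at the mouth narrowing to 34, 27 deep, fits over the peg below. Origin: underside centre, z up, yaw free. Seated, its origin is 30 mm above that of the part below. Beads on its edge. 0.13 kg
- tier_top: white wooden disc, loose, flat on the table: 72 mm diameter below, 60 on top, 30 thick. Bare-wood grip peg on the top's centre: diameter 26, 26 high (overall 56). Round socket in the underside: 46 mm wide at the mouth narrowing to 34, 27 deep, fits over the peg below. Origin: underside centre, z up, yaw free. Seated, its origin is 30 mm above that of the part below. No beads. 0.09 kg
- star: gold eight-pointed star, loose: level star plate 71 mm across points, upper face 35 mm above the underside, on a round cup 54 mm wide below, with the tiers' socket (46 narrowing to 34, 27 deep) in its underside. Gold grip peg on top: diameter 26, 26 high (overall 61). Origin: underside centre, z up, yaw free. Seated, its origin is 30 mm above the white tier's. 0.06 kg
- jar: open glass jar with a green band, 84 mm diameter, 120 mm tall, standing loose; not part of the job, to be left standing. Origin: centre of the underside.
- glue_stick: white glue stick with a blue band, 31 mm diameter, 94 mm tall, standing loose on its end; not part of the job, easily knocked over. Origin: centre of the underside.
- tin: red tin with a bare metal lid, 63 mm diameter, 52 mm tall, standing loose; not part of the job. Origin: centre of the underside.

How it is judged:
By the outcome, as a careful person would: the job done as asked, in the order asked, and still so for the second after the job is handed in, with the robot touching nothing.
It also fails if it takes over 136 s, if anything falls off the work surface, if the arm or the gripper's body presses on something with over 40 N, if the wrist force passes 120 N, or if a joint passes its speed limit or range.

ROBOT

A 6-joint arm with a two-finger parallel gripper is mounted at the origin on the work surface. World frame = base frame: x ahead of the robot, y to its left, z up, the work surface at z = 0. Lengths are in mm, angles in rad, forces in N, time in s.
With the tool pointing down it reaches from about 400 to 925 mm from the base axis. Payload 12.5 kg.
Tool frame: the origin (TCP) lies on the mounting face of the last link; the fingertips stand 190 mm ahead of it and the grasp point (between the pads) lies 171 mm ahead of it (env.grasp_offset is the distance from the TCP to the grasp point, in mm); z points along the fingers, y is the direction in which the jaws open and shut (so a half turn about z gives the same grasp; the last joint's range is limited). The gripper opens to 95 mm and grips with 3 to 60 N. Pads are 20 mm wide; open, the fingers measure 119 mm over their backs; the gripper's body (75 mm by 180 mm) begins 59 mm behind the grasp point.
Start: joints at [-1.321, 0.491, 1.559, -0, 1.092, -0.106], TCP at [217.732, -585.848, 404.761] pointing down, gripper open.
Joint ranges: [-3.1, 3.1], [-0.84, 2.19], [0.05, 2.79], [-1.13, 4.28], [0.06, 2.93], [-2.69, 2.69]. Speed limits (rad/s): [2.22, 2.22, 2.79, 3.14, 3.14, 3.14].

INTERFACE

Orientations are given as [roll, pitch, yaw] about the fixed x, y, z axes, in that order (R = Rz(yaw) Ry(pitch) Rx(roll)).
In Python, from cell import env, viewer gives the robot as it stands.
- The arm moves only by the tool play_rows, never from a script. Its argument "increments" is a list of rows, each an object of numbers: "dx", "dy", "dz": the shift along the tool's x, y, z in mm; "rx", "ry", "rz": the turn, a rotation vector about the tool's x, y, z in units of 6 degrees (1.0 is 6 degrees). A call has 1 to 8 rows; each row is the pose to reach, as a shift and turn from the pose measured when the call began, along the tool's axes at that moment; what a row does not reach only later rows make up. A row lasts 1/12 s, in which the tool goes at most 41.7 mm and 7.16 degrees, less where a joint would pass 70% of its speed; a pose out of reach is approached as far as the arm can. A call with a gripper value outside its range is refused whole. "fingers" is the opening, from 0 (shut) to 1 (fully open), set as the call begins (left out, the last holds). The fingers move at their own pace and stop on an object; the grip force is fixed at half the most. Time passes only in rows, so rows that repeat a pose let the fingers close. It gives the time, the measured TCP pose, the force and the opening at its end, in the units of the state.
- env.state(): the state, without advancing time (a new reading comes with each control period).
- viewer.read_camera(name): name is "scene" or "top" or "wrist"; returns a dict with "image" (420x560x3 uint8, red, green, blue), "fx", "fy", "cx", "cy" (pixels), "rvec" (rotation vector, rad) and "tvec" (3), from world to camera coordinates, as OpenCV has them. Camera axes: x right, y down, z forward; pixel columns grow to the right and rows downward; lengths in mm; the calibration is good to about 2 mm. A picture is of the moment at which its call begins. There is no depth.
- env.job_done(): hands the job in, once; it reports no verdict.
The state is a dict: "t": time; "joints": joint angles; "qvel": joint speeds; "tau": joint torques, N m; "eef_pos": TCP position; "tcp_rot": TCP orientation; "ft_force": force on the tool from outside, world axes, zero at the start; "moment": the same for the moment, N m; "opening": opening from 0.0 (shut) to 1.0 (fully open).
Only numpy, scipy, OpenCV 4.12 (cv2) and the standard library are available. Lean on these libraries where they do the work, as an engineer would, in place of code of your own. Each camera call takes 0.05 s, during which the arm holds its last target.

## Working session

There is one attempt and no reset: what is moved stays moved. The work goes in short steps, Python scripts to look and compute and a tool call to move; the robot and the scene stay as the last step left them, time stands still between calls to the robot, and variables do not carry over. Pictures are saved under pics/ and viewed, and the job is handed in when it is done.

Besides the shell and the picture viewer there is one more tool, called after ">>>" by a JSON object that holds its "fn" and its "kwargs", one argument or row to a line. play_rows: Moves the arm, as the interface text tells. Its arguments: {"type":"object","properties":{"increments":{"type":"array","items":{"type":"object","properties":{"dx":{"type":"number"},"dy":{"type":"number"},"dz":{"type":"number"},"rx":{"type":"number"},"ry":{"type":"number"},"rz":{"type":"number"}}}},"fingers":{"type":"number"}},"required":["increments"]}

```bash
ls; mkdir -p pics; python3 - <<'E'
from cell import env, viewer
import cv2
for n in ("scene","top","wrist"):
    c=viewer.read_camera(n); cv2.imwrite(f"pics/{n}0.png",c["image"][:,:,::-1]); print(n,c["fx"],c["cx"],c["cy"],c["rvec"],c["tvec"])
print(env.state())
E
```

```text
pics
scene 528.0131562243413 272.8606789490403 203.2029419678162 [ 2.29486253  0.58403895 -0.26194877] [-454.24722968 -144.69223228 1655.36750081]
top 434.0945830698665 274.3882435758425 207.01605956863307 [ 2.16371256 -2.16625136  0.06545746] [  8.33130231 525.16883845 926.80967722]
wrist 289.28631015197743 276.5711947485681 207.11601649728436 [-2.41417086  1.67712074  0.20295089] [-625.02641595  -27.54576993  389.65384742]
{'t': 0.15, 'joints': array([-1.32061417e+00,  4.91410476e-01,  1.55928222e+00, -6.79672760e-06,
        1.09171269e+00, -1.05597685e-01]), 'qvel': array([ 4.16983622e-04, -8.45704492e-05, -1.70273136e-03,  2.47863401e-03,
       -1.63511461e-04, -5.95407542e-04]), 'tau': array([ 2.63017530e-03, -6.12894344e+01, -2.58278382e+01,  6.93187583e-02,
        4.73411672e-02, -7.96809309e-05]), 'eef_pos': array([ 217.71979225, -585.83821895,  404.31190778]), 'tcp_rot': array([-3.14078382e+00, -7.96672674e-05,  3.55782945e-01]), 'ft_force': array([ 1.01737127, -0.20708214, -0.16483626]), 'moment': array([-0.01359123, -0.01619535,  0.00361898]), 'opening': 0.9999339650765509}
```

View pics/scene0.png

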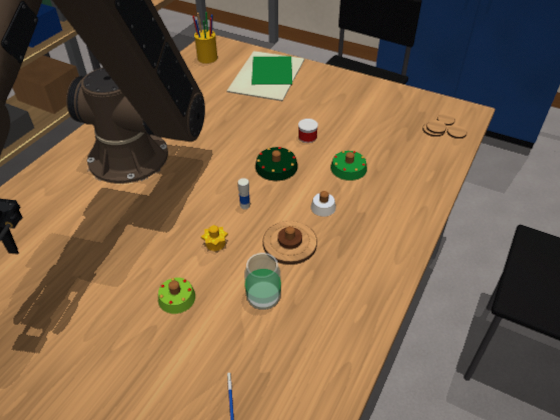

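View pics/top0.png

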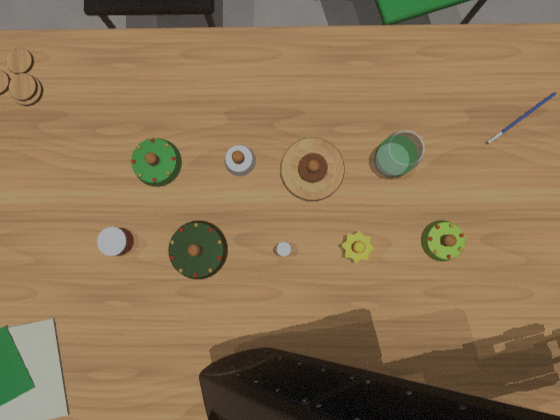

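View pics/wrist0.png

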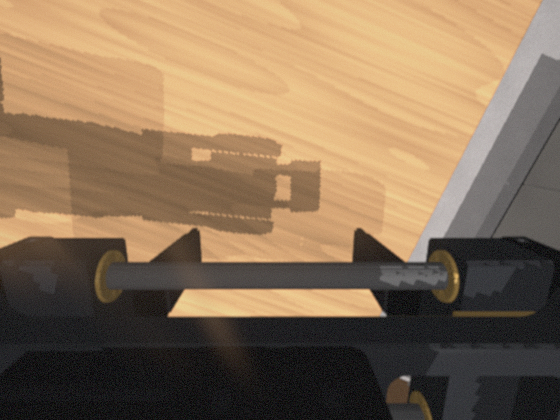

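```bash
cat > h.py <<'E'
from cell import env, viewer
import cv2, numpy as np
def cam(n): 
    c=viewer.read_camera(n); c["R"]=cv2.Rodrigues(np.array(c["rvec"],float))[0]; c["t"]=np.array(c["tvec"],float); return c
def ray(c,u,v,z):
    d=c["R"].T@np.array([(u-c["cx"])/c["fx"],(v-c["cy"])/c["fy"],1.]); o=-c["R"].T@c["t"]
    return o+d*(z-o[2])/d[2]
def proj(c,p):
    q=c["R"]@np.array(p,float)+c["t"]; return q[0]/q[2]*c["fx"]+c["cx"], q[1]/q[2]*c["fy"]+c["cy"]
E
python3 - <<'E'
from h import *
c=cam("top"); im=c["image"]
pts=dict(L=(194,250),M=(151,159),S=(450,241),W=(238,157),B=(313,166),star=(358,246))
tiles=[]
for k,(u,v) in pts.items():
    t=im[v-22:v+22,u-22:u+22]; print(k,im[v,u],ray(c,u,v,43).round(1), (c["fx"]))
    tiles.append(cv2.resize(t,(260,260),interpolation=cv2.INTER_NEAREST))
g=np.vstack([np.hstack(tiles[:3]),np.hstack(tiles[3:])]); cv2.imwrite("pics/crops.png",g[:,:,::-1])
s=cam("scene")
for k,(u,v) in dict(L=(276,157),M=(349,157),S=(174,287),W=(324,196),B=(290,233),star=(213,231)).items(): print(k,ray(s,u,v,43).round(1))
for k,u,v,z in (("jar",392,160,0),("glue",284,249,94),("tin",112,241,52)): print(k,ray(c,u,v,z).round(1))
E
```

```text
L [147 105  65] [431.8 178.7  43. ] 434.0945830698665
M [143 101  61] [629.  275.9  43. ] 434.0945830698665
S [143 102  61] [ 450.8 -362.5   43. ] 434.0945830698665
W [144 102  63] [632.4  86.1  43. ] 434.0945830698665
B [147 104  63] [611.9 -76.   43. ] 434.0945830698665
star [169 168  74] [ 440.3 -169.6   43. ] 434.0945830698665
L [435.1 172.5  43. ]
M [627.3 274.4  43. ]
S [ 451.3 -358.9   43. ]
W [632.4  87.6  43. ]
B [613.2 -78.2  43. ]
star [ 433.9 -166.3   43. ]
jar [ 632.5 -255.9    0. ]
glue [434.5 -13.4  94. ]
tin [450.9 352.3  52. ]
```

View pics/crops.png

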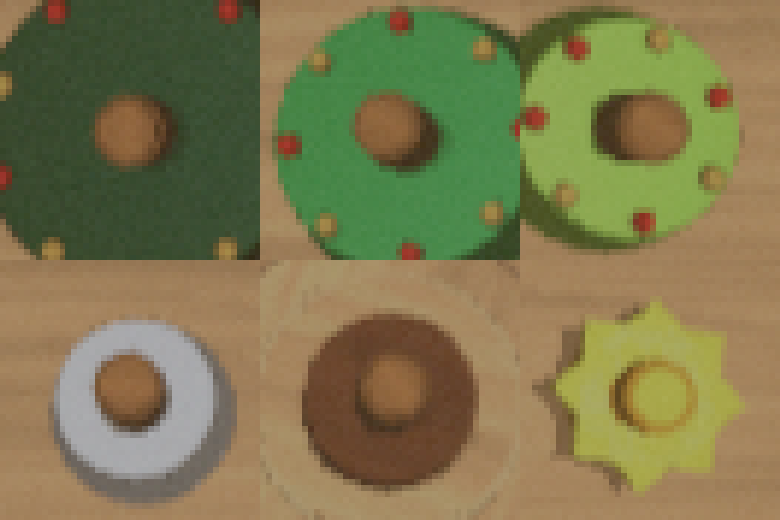

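```bash
python3 - <<'E'
from h import *
c=cam("top"); im=c["image"].astype(int)
pts=dict(L=(194,250),M=(151,159),S=(450,241),W=(238,157),B=(313,166))
h=cv2.cvtColor(c["image"],cv2.COLOR_RGB2HSV)
rng=dict(L=((40,60,20),(90,255,110)),M=((40,80,80),(90,255,255)),S=((30,100,120),(50,255,255)),W=((0,0,120),(180,45,255)),star=((22,110,100),(34,255,255)))
for k,(u,v) in pts.items():
    t=im[v-10:v+11,u-10:u+11]; r=t[...,0]-t[...,2]
    m=((t[...,0]>115)&(t[...,0]-t[...,1]>25)).astype(np.uint8)
    n,l,s,ce=cv2.connectedComponentsWithStats(m); i=l[10,10]; cu,cv_=ce[i]+[u-10,v-10]
    print(k,"peg lit px",s[i,4],round(cu,1),round(cv_,1),"z56",ray(c,cu,cv_,56)[:2].round(1),"z52",ray(c,cu,cv_,52)[:2].round(1))
pts["star"]=(358,246)
for k,(lo,hi) in rng.items():
    m=cv2.inRange(h,lo,hi); u,v=pts[k]; w=np.zeros_like(m); w[v-38:v+39,u-38:u+39]=255; m&=w
    cs=cv2.findContours(m,cv2.RETR_EXTERNAL,cv2.CHAIN_APPROX_NONE)[0]; cc=max(cs,key=cv2.contourArea)
    (a,b),rad=cv2.minEnclosingCircle(cc); hull=cv2.convexHull(cc); M=cv2.moments(hull); x,y=M["m10"]/M["m00"],M["m01"]/M["m00"]
    print(k,"disc",round(rad,1),[ray(c,x,y,z)[:2].round(1) for z in (25,35)])
E
```

```text
L peg lit px 80 192.7 249.6 z56 [432.8 178.7] z52 [432.8 179.5]
M peg lit px 81 149.7 157.5 z56 [629.6 274.7] z52 [630.4 276. ]
S peg lit px 90 450.2 240.1 z56 [ 452.6 -358.2] z52 [ 452.6 -359.7]
W peg lit px 87 237.1 155.5 z56 [632.9  86.7] z52 [633.8  87.1]
B peg lit px 86 313.3 164.7 z56 [612.4 -75.8] z52 [613.2 -76.1]
L disc 27.5 [array([432.1, 178.8]), array([432.2, 176.8])]
M disc 23.2 [array([629.8, 275.5]), array([627.8, 272.4])]
S disc 19.1 [array([ 452.6, -360.4]), array([ 452.5, -356.8])]
W disc 13.9 [array([633.7,  87. ]), array([631.6,  85.9])]
star disc 16.6 [array([ 439.2, -171. ]), array([ 439.3, -169.3])]
```

>>> {"fn": "play_rows", "kwargs": {
  "fingers": 0.45,
  "increments": [
    {"dx": 35, "dy": -10, "rz": 0.4},
    {"dx": 73, "dy": -21, "rz": 0.9},
    {"dx": 111, "dy": -32, "rz": 1.3},
    {"dx": 150, "dy": -43, "rz": 1.8},
    {"dx": 188, "dy": -54, "rz": 2.2},
    {"dx": 226, "dy": -65, "rz": 2.6},
    {"dx": 264, "dy": -76, "rz": 3.0},
    {"dx": 301, "dy": -87, "rz": 3.4}
  ]
}}

```text
invalid input
```

>>> {"fn": "play_rows", "kwargs": {
  "fingers": 0.45,
  "increments": [
    {"dx": 35, "dy": -10, "dz": 0, "rx": 0, "ry": 0, "rz": 0.4},
    {"dx": 73, "dy": -21, "dz": 0, "rx": 0, "ry": 0, "rz": 0.9},
    {"dx": 111, "dy": -32, "dz": 0, "rx": 0, "ry": 0, "rz": 1.3},
    {"dx": 150, "dy": -43, "dz": 0, "rx": 0, "ry": 0, "rz": 1.8},
    {"dx": 188, "dy": -54, "dz": 0, "rx": 0, "ry": 0, "rz": 2.2},
    {"dx": 226, "dy": -65, "dz": 0, "rx": 0, "ry": 0, "rz": 2.6},
    {"dx": 264, "dy": -76, "dz": 0, "rx": 0, "ry": 0, "rz": 3.0},
    {"dx": 301, "dy": -87, "dz": 0, "rx": 0, "ry": 0, "rz": 3.4}
  ]
}}

```text
t: 0.97
eef_pos: [471.0, -398.0, 404.7]
tcp_rot: [-3.141, -0.0, -0.002]
ft_force: [0.5, -1.2, -0.2]
opening: 0.496
```

>>> {"fn": "play_rows", "kwargs": {
  "fingers": 0.45,
  "increments": [
    {"dx": 0, "dy": -40, "dz": 0, "rx": 0, "ry": 0, "rz": 0},
    {"dx": 0, "dy": -80, "dz": 0, "rx": 0, "ry": 0, "rz": 0},
    {"dx": 0, "dy": -120, "dz": 0, "rx": 0, "ry": 0, "rz": 0},
    {"dx": 0, "dy": -160, "dz": 0, "rx": 0, "ry": 0, "rz": 0},
    {"dx": 0, "dy": -200, "dz": 0, "rx": 0, "ry": 0, "rz": 0},
    {"dx": 0, "dy": -240, "dz": 0, "rx": 0, "ry": 0, "rz": 0},
    {"dx": 0, "dy": -280, "dz": 0, "rx": 0, "ry": 0, "rz": 0},
    {"dx": 0, "dy": -320, "dz": 0, "rx": 0, "ry": 0, "rz": 0}
  ]
}}

```text
t: 1.63
eef_pos: [471.2, -76.2, 404.9]
tcp_rot: [-3.141, -0.0, -0.003]
ft_force: [1.0, -0.7, -0.2]
opening: 0.45
```

>>> {"fn": "play_rows", "kwargs": {
  "fingers": 0.45,
  "increments": [
    {"dx": -5, "dy": -38, "dz": 10, "rx": 0, "ry": 0, "rz": 0},
    {"dx": -10, "dy": -74, "dz": 20, "rx": 0, "ry": 0, "rz": 0},
    {"dx": -15, "dy": -110, "dz": 30, "rx": 0, "ry": 0, "rz": 0},
    {"dx": -20, "dy": -146, "dz": 40, "rx": 0, "ry": 0, "rz": 0},
    {"dx": -25, "dy": -182, "dz": 50, "rx": 0, "ry": 0, "rz": 0},
    {"dx": -30, "dy": -218, "dz": 60, "rx": 0, "ry": 0, "rz": 0},
    {"dx": -38, "dy": -250, "dz": 70, "rx": 0, "ry": 0, "rz": 0},
    {"dx": -38, "dy": -257, "dz": 80, "rx": 0, "ry": 0, "rz": 0}
  ]
}}

```text
t: 2.3
eef_pos: [432.6, 184.3, 324.6]
tcp_rot: [-3.141, -0.0, 0.0]
ft_force: [-0.4, -0.0, 0.8]
opening: 0.451
```

>>> {"fn": "play_rows", "kwargs": {
  "fingers": 0.45,
  "increments": [
    {"dx": 0, "dy": 5, "dz": 12, "rx": 0, "ry": 0, "rz": 0},
    {"dx": 0, "dy": 5, "dz": 28, "rx": 0, "ry": 0, "rz": 0},
    {"dx": 0, "dy": 5, "dz": 46, "rx": 0, "ry": 0, "rz": 0},
    {"dx": 0, "dy": 5, "dz": 64, "rx": 0, "ry": 0, "rz": 0},
    {"dx": 0, "dy": 5, "dz": 80, "rx": 0, "ry": 0, "rz": 0},
    {"dx": 0, "dy": 5, "dz": 92, "rx": 0, "ry": 0, "rz": 0},
    {"dx": 0, "dy": 5, "dz": 100, "rx": 0, "ry": 0, "rz": 0},
    {"dx": 0, "dy": 5, "dz": 100, "rx": 0, "ry": 0, "rz": 0}
  ]
}}

```text
t: 2.97
eef_pos: [432.7, 179.0, 223.3]
tcp_rot: [-3.142, 0.002, 0.0]
ft_force: [0.3, -0.6, 0.3]
opening: 0.452
```

```bash
python3 - <<'E'
from h import *
for n in ("top","wrist"):
    c=cam(n); cv2.imwrite(f"pics/{n}1.png",c["image"][:,:,::-1])
print(env.state()["eef_pos"],env.state()["ft_force"])
E
```

```text
[432.8771429  179.19274338 224.6908516 ] [-0.45657533  0.21293271  0.18812832]
```

View pics/wrist1.png

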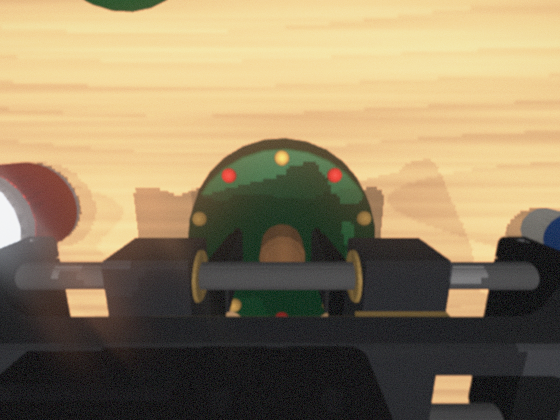

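The peg (282,245) sits midway between the fingers (about 232 and 325). I'll close, then lift.

>>> {"fn": "play_rows", "kwargs": {
  "fingers": 0.1,
  "increments": [
    {"dx": 0, "dy": 0, "dz": 0, "rx": 0, "ry": 0, "rz": 0},
    {"dx": 0, "dy": 0, "dz": 0, "rx": 0, "ry": 0, "rz": 0},
    {"dx": 0, "dy": 0, "dz": 0, "rx": 0, "ry": 0, "rz": 0},
    {"dx": 0, "dy": 0, "dz": 0, "rx": 0, "ry": 0, "rz": 0},
    {"dx": 0, "dy": 0, "dz": 0, "rx": 0, "ry": 0, "rz": 0},
    {"dx": 0, "dy": 0, "dz": 0, "rx": 0, "ry": 0, "rz": 0},
    {"dx": 0, "dy": 0, "dz": 0, "rx": 0, "ry": 0, "rz": 0},
    {"dx": 0, "dy": 0, "dz": 0, "rx": 0, "ry": 0, "rz": 0}
  ]
}}

```text
t: 3.73
eef_pos: [433.0, 179.1, 225.3]
tcp_rot: [-3.141, -0.001, 0.0]
ft_force: [-0.1, -2.2, 7.0]
opening: 0.266
```

>>> {"fn": "play_rows", "kwargs": {
  "fingers": 0.1,
  "increments": [
    {"dx": 0, "dy": 0, "dz": -5, "rx": 0, "ry": 0, "rz": 0},
    {"dx": 0, "dy": 0, "dz": -20, "rx": 0, "ry": 0, "rz": 0},
    {"dx": 0, "dy": 0, "dz": -40, "rx": 0, "ry": 0, "rz": 0},
    {"dx": 0, "dy": 0, "dz": -60, "rx": 0, "ry": 0, "rz": 0},
    {"dx": 0, "dy": 0, "dz": -80, "rx": 0, "ry": 0, "rz": 0},
    {"dx": 0, "dy": 0, "dz": -100, "rx": 0, "ry": 0, "rz": 0},
    {"dx": 0, "dy": 0, "dz": -115, "rx": 0, "ry": 0, "rz": 0},
    {"dx": 0, "dy": 0, "dz": -120, "rx": 0, "ry": 0, "rz": 0}
  ]
}}

```text
t: 4.4
eef_pos: [432.7, 179.1, 347.6]
tcp_rot: [-3.14, -0.004, 0.0]
ft_force: [0.2, -0.5, -1.3]
opening: 0.268
```

>>> {"fn": "play_rows", "kwargs": {
  "fingers": 0.1,
  "increments": [
    {"dx": 9, "dy": 13, "dz": 0, "rx": 0, "ry": 0, "rz": 0},
    {"dx": 24, "dy": 34, "dz": 0, "rx": 0, "ry": 0, "rz": 0},
    {"dx": 41, "dy": 58, "dz": 0, "rx": 0, "ry": 0, "rz": 0},
    {"dx": 59, "dy": 83, "dz": 0, "rx": 0, "ry": 0, "rz": 0},
    {"dx": 77, "dy": 108, "dz": 0, "rx": 0, "ry": 0, "rz": 0},
    {"dx": 95, "dy": 134, "dz": 0, "rx": 0, "ry": 0, "rz": 0},
    {"dx": 113, "dy": 159, "dz": 0, "rx": 0, "ry": 0, "rz": 0},
    {"dx": 130, "dy": 184, "dz": 0, "rx": 0, "ry": 0, "rz": 0}
  ]
}}

```text
t: 5.07
eef_pos: [563.4, -6.2, 347.1]
tcp_rot: [-3.14, -0.003, 0.0]
ft_force: [0.8, 0.2, -3.8]
opening: 0.264
```

>>> {"fn": "play_rows", "kwargs": {
  "fingers": 0.1,
  "increments": [
    {"dx": 14, "dy": 20, "dz": 0, "rx": 0, "ry": 0, "rz": 0},
    {"dx": 28, "dy": 38, "dz": 0, "rx": 0, "ry": 0, "rz": 0},
    {"dx": 38, "dy": 54, "dz": 0, "rx": 0, "ry": 0, "rz": 0},
    {"dx": 46, "dy": 65, "dz": 0, "rx": 0, "ry": 0, "rz": 0},
    {"dx": 49, "dy": 70, "dz": 0, "rx": 0, "ry": 0, "rz": 0},
    {"dx": 49, "dy": 70, "dz": 0, "rx": 0, "ry": 0, "rz": 0},
    {"dx": 49, "dy": 70, "dz": 0, "rx": 0, "ry": 0, "rz": 0},
    {"dx": 49, "dy": 70, "dz": 0, "rx": 0, "ry": 0, "rz": 0}
  ]
}}

```text
t: 5.73
eef_pos: [611.9, -75.3, 347.1]
tcp_rot: [-3.14, -0.003, 0.001]
ft_force: [0.5, -0.4, -3.7]
opening: 0.264
```

```bash
python3 - <<'E'
from h import *
for n in ("top","wrist","scene"):
    c=cam(n); cv2.imwrite(f"pics/{n}2.png",c["image"][:,:,::-1])
    if n=="scene": cv2.imwrite("pics/scene2c.png",cv2.resize(c["image"][120:330,180:460,::-1],(800,600)))
print(env.state()["eef_pos"],env.state()["ft_force"])
E
```

```text
[612.12534712 -75.43918512 347.3872032 ] [ 0.12666311 -0.22770807 -2.64055743]
```

View pics/scene2c.png

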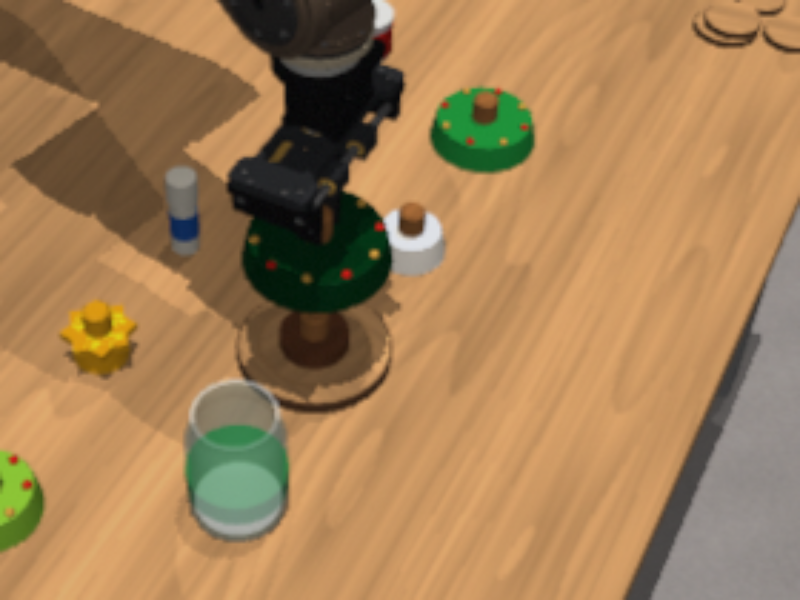

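View pics/wrist2.png

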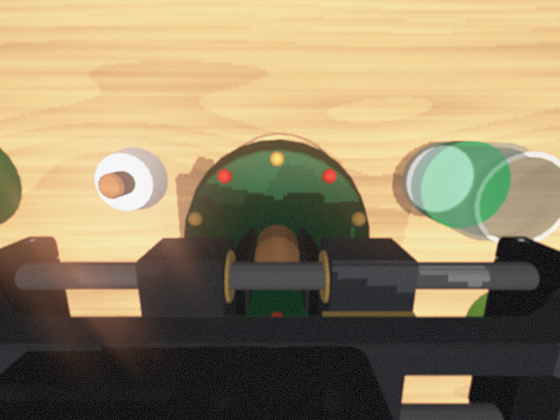

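The tier hangs level above the trunk in the scene view (disc at 318,250, peg at 315,330). Next I'll lower it.

>>> {"fn": "play_rows", "kwargs": {
  "fingers": 0.1,
  "increments": [
    {"dx": 0, "dy": 0, "dz": 10, "rx": 0, "ry": 0, "rz": 0},
    {"dx": 0, "dy": 0, "dz": 26, "rx": 0, "ry": 0, "rz": 0},
    {"dx": 0, "dy": 0, "dz": 42, "rx": 0, "ry": 0, "rz": 0},
    {"dx": 0, "dy": 0, "dz": 56, "rx": 0, "ry": 0, "rz": 0},
    {"dx": 0, "dy": 0, "dz": 68, "rx": 0, "ry": 0, "rz": 0},
    {"dx": 0, "dy": 0, "dz": 78, "rx": 0, "ry": 0, "rz": 0},
    {"dx": 0, "dy": 0, "dz": 86, "rx": 0, "ry": 0, "rz": 0},
    {"dx": 0, "dy": 0, "dz": 90, "rx": 0, "ry": 0, "rz": 0}
  ]
}}

```text
t: 6.55
eef_pos: [612.3, -75.2, 256.2]
tcp_rot: [-3.14, -0.002, 0.001]
ft_force: [-0.6, 0.6, -2.6]
opening: 0.266
```

>>> {"fn": "play_rows", "kwargs": {
  "fingers": 0.1,
  "increments": [
    {"dx": 0, "dy": 0, "dz": 0.5, "rx": 0, "ry": 0, "rz": 0},
    {"dx": 0, "dy": 0, "dz": 1, "rx": 0, "ry": 0, "rz": 0},
    {"dx": 0, "dy": 0, "dz": 1.5, "rx": 0, "ry": 0, "rz": 0},
    {"dx": 0, "dy": 0, "dz": 2, "rx": 0, "ry": 0, "rz": 0}
  ]
}}

```text
t: 6.88
eef_pos: [612.4, -75.0, 255.3]
tcp_rot: [-3.14, -0.003, 0.001]
ft_force: [-4.5, 2.8, 11.5]
opening: 0.267
```

>>> {"fn": "play_rows", "kwargs": {
  "fingers": 0.45,
  "increments": [
    {"dx": 0, "dy": 0, "dz": 0, "rx": 0, "ry": 0, "rz": 0},
    {"dx": 0, "dy": 0, "dz": 0, "rx": 0, "ry": 0, "rz": 0},
    {"dx": 0, "dy": 0, "dz": 0, "rx": 0, "ry": 0, "rz": 0},
    {"dx": 0, "dy": 0, "dz": 0, "rx": 0, "ry": 0, "rz": 0},
    {"dx": 0, "dy": 0, "dz": -15, "rx": 0, "ry": 0, "rz": 0},
    {"dx": 0, "dy": 0, "dz": -40, "rx": 0, "ry": 0, "rz": 0},
    {"dx": 0, "dy": 0, "dz": -70, "rx": 0, "ry": 0, "rz": 0},
    {"dx": 0, "dy": 0, "dz": -90, "rx": 0, "ry": 0, "rz": 0}
  ]
}}

```text
t: 7.55
eef_pos: [612.2, -75.3, 347.5]
tcp_rot: [-3.14, -0.005, 0.001]
ft_force: [0.2, 0.3, 0.0]
opening: 0.449
```

>>> {"fn": "play_rows", "kwargs": {
  "fingers": 0.45,
  "increments": [
    {"dx": 2, "dy": -30, "dz": 0, "rx": 0, "ry": 0, "rz": 0},
    {"dx": 4, "dy": -70, "dz": 0, "rx": 0, "ry": 0, "rz": 0},
    {"dx": 6, "dy": -110, "dz": 0, "rx": 0, "ry": 0, "rz": 0},
    {"dx": 8, "dy": -150, "dz": 0, "rx": 0, "ry": 0, "rz": 0},
    {"dx": 10, "dy": -190, "dz": 0, "rx": 0, "ry": 0, "rz": 0},
    {"dx": 12, "dy": -230, "dz": 0, "rx": 0, "ry": 0, "rz": 0},
    {"dx": 14, "dy": -270, "dz": 0, "rx": 0, "ry": 0, "rz": 0},
    {"dx": 16, "dy": -305, "dz": 0, "rx": 0, "ry": 0, "rz": 0}
  ]
}}

```text
t: 8.22
eef_pos: [627.5, 232.2, 348.1]
tcp_rot: [-3.14, -0.005, 0.002]
ft_force: [0.5, -0.5, -0.2]
opening: 0.449
```

```bash
python3 - <<'E'
from h import *
c=cam("scene"); cv2.imwrite("pics/scene3c.png",cv2.resize(c["image"][120:330,180:460,::-1],(800,600)))
c=cam("top"); cv2.imwrite("pics/top3.png",c["image"][:,:,::-1])
print(env.state()["eef_pos"])
E
```

```text
[627.31870661 234.36800946 347.78892947]
```

View pics/scene3c.png

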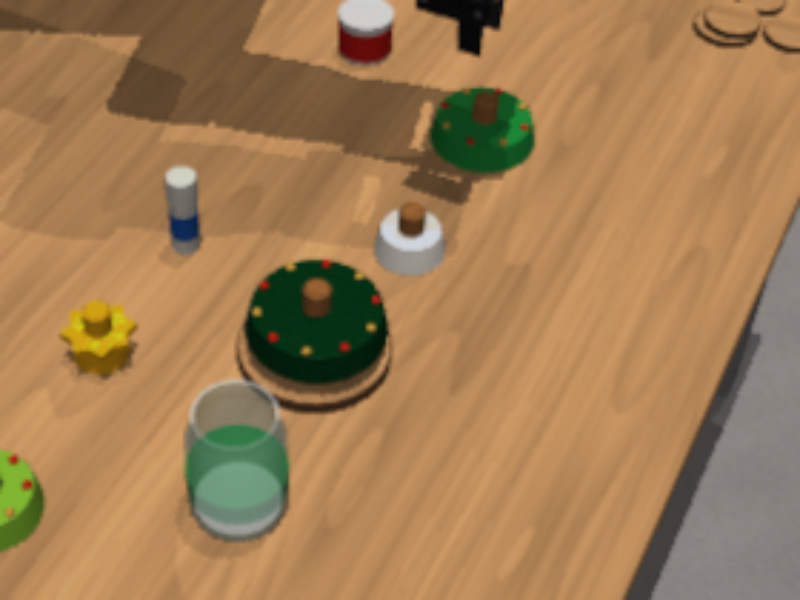

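View pics/top3.png

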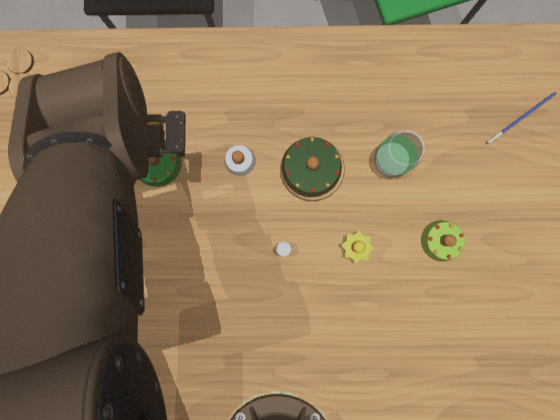

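The dark green tier is seated level on the base (top view 312,163). The mid-green tier is next.

>>> {"fn": "play_rows", "kwargs": {
  "fingers": 0.45,
  "increments": [
    {"dx": 1, "dy": -15, "dz": 10, "rx": 0, "ry": 0, "rz": 0},
    {"dx": 2, "dy": -32, "dz": 30, "rx": 0, "ry": 0, "rz": 0},
    {"dx": 2, "dy": -41, "dz": 55, "rx": 0, "ry": 0, "rz": 0},
    {"dx": 2, "dy": -41, "dz": 78, "rx": 0, "ry": 0, "rz": 0},
    {"dx": 2, "dy": -41, "dz": 98, "rx": 0, "ry": 0, "rz": 0},
    {"dx": 2, "dy": -41, "dz": 112, "rx": 0, "ry": 0, "rz": 0},
    {"dx": 2, "dy": -41, "dz": 120, "rx": 0, "ry": 0, "rz": 0},
    {"dx": 2, "dy": -41, "dz": 123, "rx": 0, "ry": 0, "rz": 0}
  ]
}}

```text
t: 8.98
eef_pos: [629.8, 275.2, 223.8]
tcp_rot: [-3.14, -0.004, 0.005]
ft_force: [0.1, 0.1, -0.5]
opening: 0.452
```

```bash
python3 - <<'E'
from h import *
c=cam("wrist"); cv2.imwrite("pics/wrist4.png",c["image"][:,:,::-1])
print(env.state()["eef_pos"])
E
```

```text
[629.87063551 275.26141881 224.20819503]
```

View pics/wrist4.png

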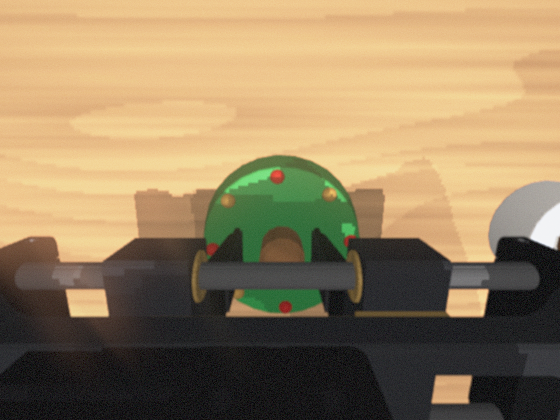

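The peg is centred again at (282,243). Closing and lifting.

>>> {"fn": "play_rows", "kwargs": {
  "fingers": 0.1,
  "increments": [
    {"dx": 0, "dy": 0, "dz": 0, "rx": 0, "ry": 0, "rz": 0},
    {"dx": 0, "dy": 0, "dz": 0, "rx": 0, "ry": 0, "rz": 0},
    {"dx": 0, "dy": 0, "dz": 0, "rx": 0, "ry": 0, "rz": 0},
    {"dx": 0, "dy": 0, "dz": 0, "rx": 0, "ry": 0, "rz": 0},
    {"dx": 0, "dy": 0, "dz": 0, "rx": 0, "ry": 0, "rz": 0},
    {"dx": 0, "dy": 0, "dz": 0, "rx": 0, "ry": 0, "rz": 0},
    {"dx": 0, "dy": 0, "dz": 0, "rx": 0, "ry": 0, "rz": 0}
  ]
}}

```text
t: 9.62
eef_pos: [630.1, 275.1, 225.3]
tcp_rot: [-3.139, -0.006, 0.005]
ft_force: [-1.2, -2.7, 6.3]
opening: 0.263
```

>>> {"fn": "play_rows", "kwargs": {
  "fingers": 0.1,
  "increments": [
    {"dx": 0, "dy": 0, "dz": -5, "rx": 0, "ry": 0, "rz": 0},
    {"dx": 0, "dy": 0, "dz": -20, "rx": 0, "ry": 0, "rz": 0},
    {"dx": 0, "dy": 0, "dz": -40, "rx": 0, "ry": 0, "rz": 0},
    {"dx": 0, "dy": 0, "dz": -60, "rx": 0, "ry": 0, "rz": 0},
    {"dx": 0, "dy": 0, "dz": -80, "rx": 0, "ry": 0, "rz": 0},
    {"dx": 0, "dy": 0, "dz": -100, "rx": 0, "ry": 0, "rz": 0},
    {"dx": 0, "dy": 0, "dz": -120, "rx": 0, "ry": 0, "rz": 0},
    {"dx": 0, "dy": 0, "dz": -130, "rx": 0, "ry": 0, "rz": 0}
  ]
}}

```text
t: 10.28
eef_pos: [629.2, 275.0, 358.0]
tcp_rot: [-3.138, -0.009, 0.005]
ft_force: [-0.5, 0.9, -1.1]
opening: 0.265
```

>>> {"fn": "play_rows", "kwargs": {
  "fingers": 0.1,
  "increments": [
    {"dx": -1, "dy": 15, "dz": 0, "rx": 0, "ry": 0, "rz": 0},
    {"dx": -2, "dy": 38, "dz": 0, "rx": 0, "ry": 0, "rz": 0},
    {"dx": -4, "dy": 66, "dz": 0, "rx": 0, "ry": 0, "rz": 0},
    {"dx": -5, "dy": 96, "dz": 0, "rx": 0, "ry": 0, "rz": 0},
    {"dx": -7, "dy": 126, "dz": 0, "rx": 0, "ry": 0, "rz": 0},
    {"dx": -8, "dy": 156, "dz": 0, "rx": 0, "ry": 0, "rz": 0},
    {"dx": -10, "dy": 186, "dz": 0, "rx": 0, "ry": 0, "rz": 0},
    {"dx": -11, "dy": 216, "dz": 0, "rx": 0, "ry": 0, "rz": 0}
  ]
}}

```text
t: 10.95
eef_pos: [618.7, 57.0, 356.4]
tcp_rot: [-3.138, -0.007, 0.005]
ft_force: [-0.5, 0.7, -1.6]
opening: 0.264
```

>>> {"fn": "play_rows", "kwargs": {
  "fingers": 0.1,
  "increments": [
    {"dx": -1, "dy": 28, "dz": 0, "rx": 0, "ry": 0, "rz": 0},
    {"dx": -3, "dy": 56, "dz": 0, "rx": 0, "ry": 0, "rz": 0},
    {"dx": -4, "dy": 82, "dz": 0, "rx": 0, "ry": 0, "rz": 0},
    {"dx": -5, "dy": 104, "dz": 0, "rx": 0, "ry": 0, "rz": 0},
    {"dx": -6, "dy": 120, "dz": 0, "rx": 0, "ry": 0, "rz": 0},
    {"dx": -6, "dy": 129, "dz": 0, "rx": 0, "ry": 0, "rz": 0},
    {"dx": -6, "dy": 132, "dz": 0, "rx": 0, "ry": 0, "rz": 0},
    {"dx": -6, "dy": 132, "dz": 0, "rx": 0, "ry": 0, "rz": 0}
  ]
}}

```text
t: 11.62
eef_pos: [613.3, -75.5, 355.5]
tcp_rot: [-3.138, -0.006, 0.004]
ft_force: [0.4, 0.1, -1.4]
opening: 0.267
```

```bash
python3 - <<'E'
from h import *
c=cam("scene"); cv2.imwrite("pics/scene5c.png",cv2.resize(c["image"][120:330,180:460,::-1],(800,600)))
print(env.state()["eef_pos"])
E
```

```text
[613.32012404 -74.75033718 355.59430496]
```

View pics/scene5c.png

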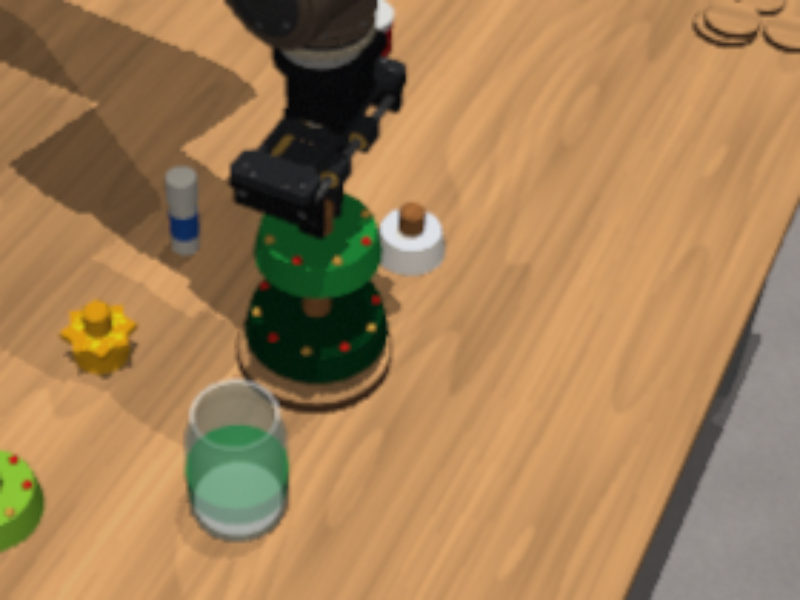

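>>> {"fn": "play_rows", "kwargs": {
  "fingers": 0.1,
  "increments": [
    {"dx": -1, "dy": 0, "dz": 10, "rx": 0, "ry": 0, "rz": 0},
    {"dx": -1, "dy": 0, "dz": 24, "rx": -0.03, "ry": -0.06, "rz": 0},
    {"dx": -1, "dy": 0, "dz": 37, "rx": -0.03, "ry": -0.06, "rz": 0},
    {"dx": -1, "dy": 0, "dz": 48, "rx": -0.03, "ry": -0.06, "rz": 0},
    {"dx": -1, "dy": 0, "dz": 57, "rx": -0.03, "ry": -0.06, "rz": 0},
    {"dx": -1, "dy": 0, "dz": 63, "rx": -0.03, "ry": -0.06, "rz": 0},
    {"dx": -1, "dy": 0, "dz": 67, "rx": -0.03, "ry": -0.06, "rz": 0},
    {"dx": -1, "dy": 0, "dz": 68, "rx": -0.03, "ry": -0.06, "rz": 0}
  ]
}}

```text
t: 12.33
eef_pos: [612.8, -74.4, 286.8]
tcp_rot: [-3.141, 0.001, 0.005]
ft_force: [-0.3, -0.5, -2.0]
opening: 0.262
```

>>> {"fn": "play_rows", "kwargs": {
  "fingers": 0.1,
  "increments": [
    {"dx": 0, "dy": 0, "dz": 0.5, "rx": 0, "ry": 0, "rz": 0},
    {"dx": 0, "dy": 0, "dz": 1, "rx": 0, "ry": 0, "rz": 0},
    {"dx": 0, "dy": 0, "dz": 1.5, "rx": 0, "ry": 0, "rz": 0},
    {"dx": 0, "dy": 0, "dz": 2, "rx": 0, "ry": 0, "rz": 0}
  ]
}}

```text
t: 12.67
eef_pos: [612.8, -74.5, 285.2]
tcp_rot: [-3.141, -0.0, 0.005]
ft_force: [-2.7, 0.2, 7.6]
opening: 0.262
```

>>> {"fn": "play_rows", "kwargs": {
  "fingers": 0.45,
  "increments": [
    {"dx": 0, "dy": 0, "dz": 0, "rx": 0, "ry": 0, "rz": 0},
    {"dx": 0, "dy": 0, "dz": 0, "rx": 0, "ry": 0, "rz": 0},
    {"dx": 0, "dy": 0, "dz": 0, "rx": 0, "ry": 0, "rz": 0},
    {"dx": 0, "dy": 0, "dz": 0, "rx": 0, "ry": 0, "rz": 0},
    {"dx": 0, "dy": 0, "dz": -15, "rx": 0, "ry": 0, "rz": 0},
    {"dx": 0, "dy": 0, "dz": -40, "rx": 0, "ry": 0, "rz": 0},
    {"dx": 0, "dy": 0, "dz": -65, "rx": 0, "ry": 0, "rz": 0},
    {"dx": 0, "dy": 0, "dz": -80, "rx": 0, "ry": 0, "rz": 0}
  ]
}}

```text
t: 13.33
eef_pos: [612.9, -74.5, 367.7]
tcp_rot: [3.142, -0.002, 0.005]
ft_force: [-0.2, -0.1, 0.2]
opening: 0.452
```

>>> {"fn": "play_rows", "kwargs": {
  "fingers": 0.45,
  "increments": [
    {"dx": -15, "dy": 27, "dz": 0, "rx": 0, "ry": 0, "rz": 0},
    {"dx": -33, "dy": 59, "dz": 0, "rx": 0, "ry": 0, "rz": 0},
    {"dx": -52, "dy": 92, "dz": 0, "rx": 0, "ry": 0, "rz": 0},
    {"dx": -71, "dy": 126, "dz": 0, "rx": 0, "ry": 0, "rz": 0},
    {"dx": -90, "dy": 160, "dz": 0, "rx": 0, "ry": 0, "rz": 0},
    {"dx": -109, "dy": 194, "dz": 0, "rx": 0, "ry": 0, "rz": 0},
    {"dx": -128, "dy": 227, "dz": 0, "rx": 0, "ry": 0, "rz": 0},
    {"dx": -144, "dy": 256, "dz": 0, "rx": 0, "ry": 0, "rz": 0}
  ]
}}

```text
t: 14.0
eef_pos: [468.8, -333.1, 367.5]
tcp_rot: [3.141, -0.003, 0.005]
ft_force: [1.1, -0.3, -1.0]
opening: 0.45
```

```bash
python3 - <<'E'
from h import *
c=cam("scene"); cv2.imwrite("pics/scene6c.png",cv2.resize(c["image"][120:330,180:460,::-1],(800,600)))
c=cam("top"); cv2.imwrite("pics/top6.png",c["image"][:,:,::-1])
print(env.state()["eef_pos"])
E
```

```text
[ 468.28812829 -334.77170753  367.39172293]
```

View pics/scene6c.png

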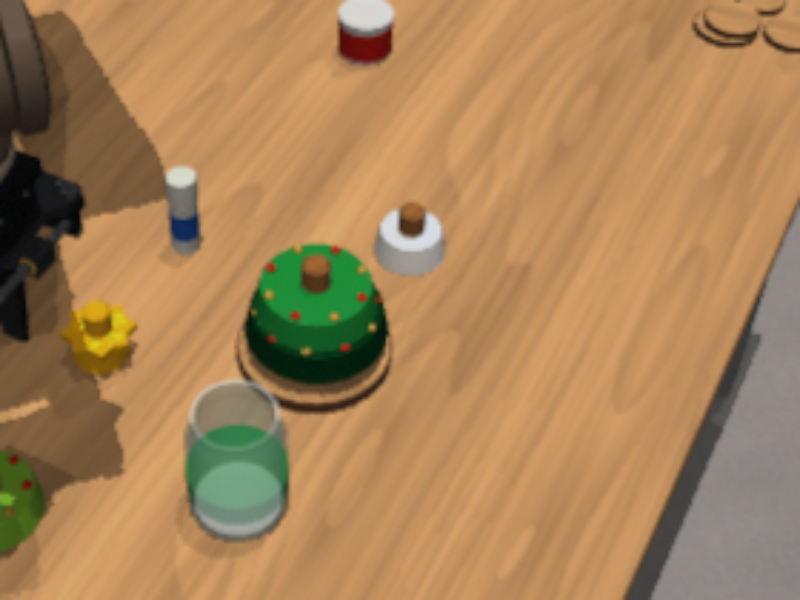

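View pics/top6.png

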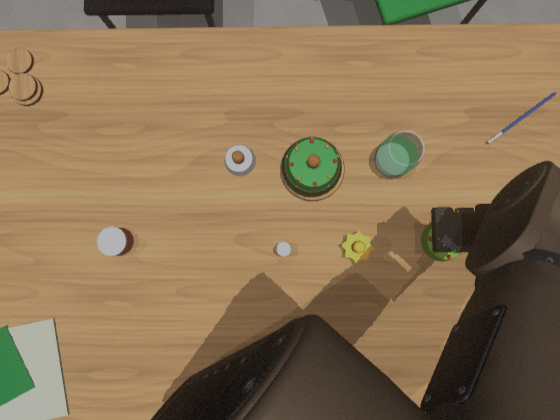

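Mid-green is seated level (scene crop 316,300). Descending to lime.

>>> {"fn": "play_rows", "kwargs": {
  "fingers": 0.45,
  "increments": [
    {"dx": -8, "dy": 12, "dz": 10, "rx": 0, "ry": 0, "rz": 0},
    {"dx": -14, "dy": 21, "dz": 35, "rx": 0, "ry": 0, "rz": 0},
    {"dx": -16, "dy": 24.5, "dz": 65, "rx": 0, "ry": 0, "rz": 0},
    {"dx": -16, "dy": 24.5, "dz": 92, "rx": 0, "ry": 0, "rz": 0},
    {"dx": -16, "dy": 24.5, "dz": 114, "rx": 0, "ry": 0, "rz": 0},
    {"dx": -16, "dy": 24.5, "dz": 130, "rx": 0, "ry": 0, "rz": 0},
    {"dx": -16, "dy": 24.5, "dz": 140, "rx": 0, "ry": 0, "rz": 0},
    {"dx": -16, "dy": 24.5, "dz": 143, "rx": 0, "ry": 0, "rz": 0}
  ]
}}

```text
t: 14.77
eef_pos: [452.8, -358.9, 222.9]
tcp_rot: [-3.141, -0.001, 0.001]
ft_force: [0.4, -0.4, -0.8]
opening: 0.452
```

```bash
python3 - <<'E'
from h import *
c=cam("wrist"); cv2.imwrite("pics/wrist7.png",c["image"][:,:,::-1])
print(env.state()["eef_pos"])
E
```

```text
[ 452.89104587 -359.05768918  223.46996647]
```

View pics/wrist7.png

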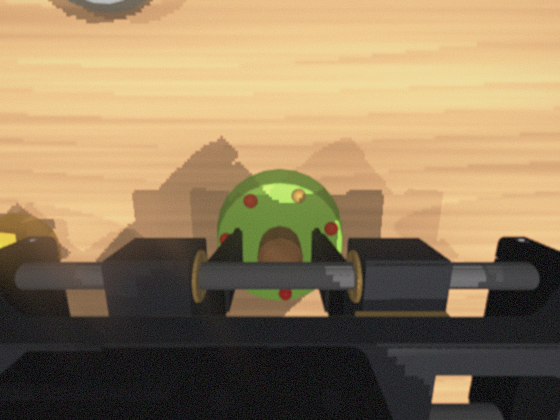

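The peg is centred (281,245). Grip, lift and carry to the stack.

>>> {"fn": "play_rows", "kwargs": {
  "fingers": 0.1,
  "increments": [
    {"dx": 0, "dy": 0, "dz": 0, "rx": 0, "ry": 0, "rz": 0},
    {"dx": 0, "dy": 0, "dz": 0, "rx": 0, "ry": 0, "rz": 0},
    {"dx": 0, "dy": 0, "dz": 0, "rx": 0, "ry": 0, "rz": 0},
    {"dx": 0, "dy": 0, "dz": 0, "rx": 0, "ry": 0, "rz": 0},
    {"dx": 0, "dy": 0, "dz": 0, "rx": 0, "ry": 0, "rz": 0},
    {"dx": 0, "dy": 0, "dz": 0, "rx": 0, "ry": 0, "rz": 0},
    {"dx": 0, "dy": 0, "dz": 0, "rx": 0, "ry": 0, "rz": 0}
  ]
}}

```text
t: 15.4
eef_pos: [453.1, -359.1, 224.4]
tcp_rot: [3.141, -0.003, 0.001]
ft_force: [0.9, 1.4, 6.7]
opening: 0.268
```

>>> {"fn": "play_rows", "kwargs": {
  "fingers": 0.1,
  "increments": [
    {"dx": 0, "dy": 0, "dz": -5, "rx": 0, "ry": 0, "rz": 0},
    {"dx": 0, "dy": 0, "dz": -20, "rx": 0, "ry": 0, "rz": 0},
    {"dx": 0, "dy": 0, "dz": -42, "rx": 0, "ry": 0, "rz": 0},
    {"dx": 0, "dy": 0, "dz": -66, "rx": 0, "ry": 0, "rz": 0},
    {"dx": 0, "dy": 0, "dz": -90, "rx": 0, "ry": 0, "rz": 0},
    {"dx": 0, "dy": 0, "dz": -114, "rx": 0, "ry": 0, "rz": 0},
    {"dx": 0, "dy": 0, "dz": -136, "rx": 0, "ry": 0, "rz": 0},
    {"dx": 0, "dy": 0, "dz": -150, "rx": 0, "ry": 0, "rz": 0}
  ]
}}

```text
t: 16.07
eef_pos: [452.5, -358.9, 377.1]
tcp_rot: [3.139, -0.004, 0.001]
ft_force: [-0.1, 0.2, -0.8]
opening: 0.264
```

>>> {"fn": "play_rows", "kwargs": {
  "fingers": 0.1,
  "increments": [
    {"dx": 8, "dy": -15, "dz": 0, "rx": 0, "ry": 0, "rz": 0},
    {"dx": 21, "dy": -37, "dz": 0, "rx": 0, "ry": 0, "rz": 0},
    {"dx": 36, "dy": -63, "dz": 0, "rx": 0, "ry": 0, "rz": 0},
    {"dx": 51, "dy": -90, "dz": 0, "rx": 0, "ry": 0, "rz": 0},
    {"dx": 66, "dy": -117, "dz": 0, "rx": 0, "ry": 0, "rz": 0},
    {"dx": 81, "dy": -144, "dz": 0, "rx": 0, "ry": 0, "rz": 0},
    {"dx": 96, "dy": -171, "dz": 0, "rx": 0, "ry": 0, "rz": 0},
    {"dx": 111, "dy": -197, "dz": 0, "rx": 0, "ry": 0, "rz": 0}
  ]
}}

```text
t: 16.73
eef_pos: [563.6, -160.2, 377.4]
tcp_rot: [3.139, -0.004, 0.001]
ft_force: [0.6, -0.3, -1.6]
opening: 0.264
```

>>> {"fn": "play_rows", "kwargs": {
  "fingers": 0.1,
  "increments": [
    {"dx": 14, "dy": -24, "dz": 0, "rx": 0, "ry": 0, "rz": 0},
    {"dx": 26, "dy": -46, "dz": 0, "rx": 0, "ry": 0, "rz": 0},
    {"dx": 36, "dy": -63, "dz": 0, "rx": 0, "ry": 0, "rz": 0},
    {"dx": 43, "dy": -75, "dz": 0, "rx": 0.03, "ry": -0.04, "rz": 0},
    {"dx": 47, "dy": -82, "dz": 0, "rx": 0.03, "ry": -0.04, "rz": 0},
    {"dx": 49, "dy": -85, "dz": 0, "rx": 0.03, "ry": -0.04, "rz": 0},
    {"dx": 49, "dy": -85, "dz": 0, "rx": 0.03, "ry": -0.04, "rz": 0},
    {"dx": 49, "dy": -85, "dz": 0, "rx": 0.03, "ry": -0.04, "rz": 0}
  ]
}}

```text
t: 17.4
eef_pos: [612.2, -75.8, 377.4]
tcp_rot: [-3.141, 0.0, 0.001]
ft_force: [0.2, -0.5, -1.2]
opening: 0.264
```

```bash
python3 - <<'E'
from h import *
c=cam("scene"); cv2.imwrite("pics/scene8c.png",cv2.resize(c["image"][120:330,180:460,::-1],(800,600)))
print(env.state()["eef_pos"])
E
```

```text
[612.12053311 -75.97595786 377.43040634]
```

View pics/scene8c.png

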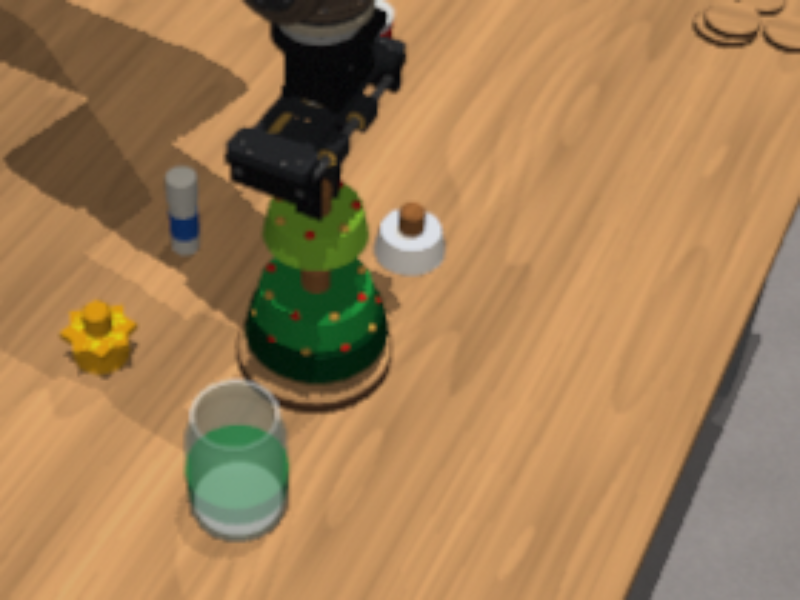

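>>> {"fn": "play_rows", "kwargs": {
  "fingers": 0.1,
  "increments": [
    {"dx": 0.5, "dy": -1, "dz": 8, "rx": 0, "ry": 0, "rz": 0},
    {"dx": 0.5, "dy": -1, "dz": 21, "rx": 0, "ry": 0, "rz": 0},
    {"dx": 0.5, "dy": -1, "dz": 33, "rx": 0, "ry": 0, "rz": 0},
    {"dx": 0.5, "dy": -1, "dz": 43, "rx": 0, "ry": 0, "rz": 0},
    {"dx": 0.5, "dy": -1, "dz": 51, "rx": 0, "ry": 0, "rz": 0},
    {"dx": 0.5, "dy": -1, "dz": 57, "rx": 0, "ry": 0, "rz": 0},
    {"dx": 0.5, "dy": -1, "dz": 60, "rx": 0, "ry": 0, "rz": 0},
    {"dx": 0.5, "dy": -1, "dz": 61, "rx": 0, "ry": 0, "rz": 0}
  ]
}}

```text
t: 18.12
eef_pos: [612.6, -75.0, 315.9]
tcp_rot: [-3.141, 0.001, 0.0]
ft_force: [-0.3, 0.3, -1.4]
opening: 0.267
```

>>> {"fn": "play_rows", "kwargs": {
  "fingers": 0.1,
  "increments": [
    {"dx": 0, "dy": 0, "dz": 0.5, "rx": 0, "ry": 0, "rz": 0},
    {"dx": 0, "dy": 0, "dz": 1, "rx": 0, "ry": 0, "rz": 0},
    {"dx": 0, "dy": 0, "dz": 1.5, "rx": 0, "ry": 0, "rz": 0},
    {"dx": 0, "dy": 0, "dz": 2.2, "rx": 0, "ry": 0, "rz": 0}
  ]
}}

```text
t: 18.45
eef_pos: [612.7, -74.9, 314.4]
tcp_rot: [-3.141, -0.0, 0.0]
ft_force: [-3.3, 1.6, 11.5]
opening: 0.266
```

>>> {"fn": "play_rows", "kwargs": {
  "fingers": 0.45,
  "increments": [
    {"dx": 0, "dy": 0, "dz": 0, "rx": 0, "ry": 0, "rz": 0},
    {"dx": 0, "dy": 0, "dz": 0, "rx": 0, "ry": 0, "rz": 0},
    {"dx": 0, "dy": 0, "dz": 0, "rx": 0, "ry": 0, "rz": 0},
    {"dx": 0, "dy": 0, "dz": 0, "rx": 0, "ry": 0, "rz": 0},
    {"dx": 0, "dy": 0, "dz": -15, "rx": 0, "ry": 0, "rz": 0},
    {"dx": 0, "dy": 0, "dz": -40, "rx": 0, "ry": 0, "rz": 0},
    {"dx": 0, "dy": 0, "dz": -65, "rx": 0, "ry": 0, "rz": 0},
    {"dx": 0, "dy": 0, "dz": -80, "rx": 0, "ry": 0, "rz": 0}
  ]
}}

```text
t: 19.12
eef_pos: [612.8, -75.0, 396.8]
tcp_rot: [3.141, -0.002, 0.0]
ft_force: [0.2, 0.3, -1.1]
opening: 0.452
```

>>> {"fn": "play_rows", "kwargs": {
  "fingers": 0.45,
  "increments": [
    {"dx": 2, "dy": -15, "dz": 0, "rx": 0, "ry": 0, "rz": 0},
    {"dx": 5, "dy": -40, "dz": 0, "rx": 0, "ry": 0, "rz": 0},
    {"dx": 9, "dy": -70, "dz": 0, "rx": 0, "ry": 0, "rz": 0},
    {"dx": 13, "dy": -100, "dz": 0, "rx": 0, "ry": 0, "rz": 0},
    {"dx": 16, "dy": -128, "dz": 0, "rx": 0, "ry": 0, "rz": 0},
    {"dx": 19, "dy": -148, "dz": 0, "rx": 0, "ry": 0, "rz": 0},
    {"dx": 20.5, "dy": -160, "dz": 0, "rx": 0, "ry": 0, "rz": 0},
    {"dx": 20.5, "dy": -162, "dz": 0, "rx": 0, "ry": 0, "rz": 0}
  ]
}}

```text
t: 19.78
eef_pos: [633.1, 89.4, 396.0]
tcp_rot: [-3.142, -0.001, 0.003]
ft_force: [-0.1, 0.1, 0.9]
opening: 0.448
```

```bash
python3 - <<'E'
from h import *
c=cam("scene"); cv2.imwrite("pics/scene9c.png",cv2.resize(c["image"][120:330,180:460,::-1],(800,600)))
print(env.state()["eef_pos"])
E
```

```text
[633.09866063  88.32488706 396.13888055]
```

View pics/scene9c.png

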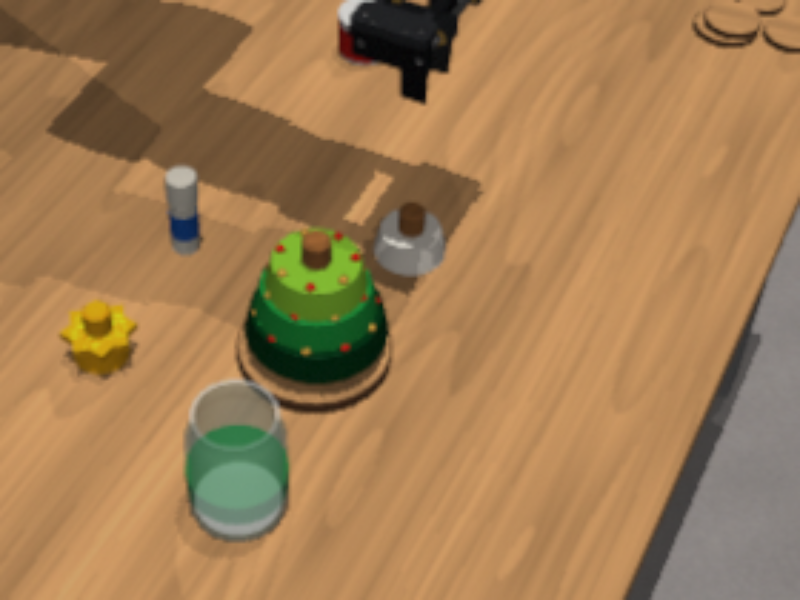

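Lime is seated and the three tiers are concentric. Descending on white.

>>> {"fn": "play_rows", "kwargs": {
  "fingers": 0.45,
  "increments": [
    {"dx": 0, "dy": 1, "dz": 10, "rx": 0, "ry": 0, "rz": 0},
    {"dx": 0, "dy": 1, "dz": 38, "rx": 0, "ry": 0, "rz": 0},
    {"dx": 0, "dy": 1, "dz": 73, "rx": 0, "ry": 0, "rz": 0},
    {"dx": 0, "dy": 1, "dz": 107, "rx": 0, "ry": 0, "rz": 0},
    {"dx": 0, "dy": 1, "dz": 136, "rx": 0, "ry": 0, "rz": 0},
    {"dx": 0, "dy": 1, "dz": 157, "rx": 0, "ry": 0, "rz": 0},
    {"dx": 0, "dy": 1, "dz": 168, "rx": 0, "ry": 0, "rz": 0},
    {"dx": 0, "dy": 1, "dz": 172, "rx": 0, "ry": 0, "rz": 0}
  ]
}}

```text
t: 20.5
eef_pos: [633.0, 86.1, 221.9]
tcp_rot: [3.141, 0.002, 0.001]
ft_force: [0.1, -0.9, 0.3]
opening: 0.449
```

```bash
python3 - <<'E'
from h import *
c=cam("wrist"); cv2.imwrite("pics/wrist10.png",c["image"][:,:,::-1])
print(env.state()["eef_pos"])
E
```

```text
[633.18926283  86.35366587 222.58471963]
```

View pics/wrist10.png

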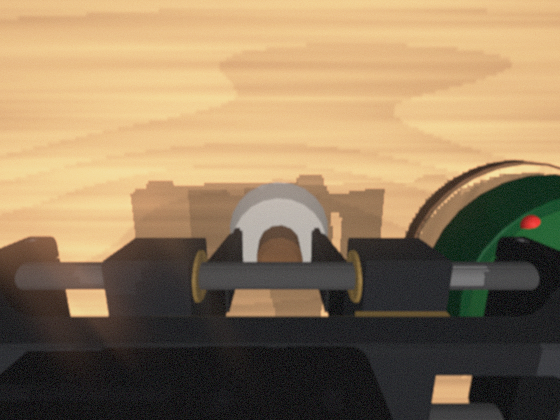

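The white peg is centred (279,245). Grip and lift.

>>> {"fn": "play_rows", "kwargs": {
  "fingers": 0.1,
  "increments": [
    {"dx": 0, "dy": 0, "dz": -1, "rx": 0, "ry": 0, "rz": 0},
    {"dx": 0, "dy": 0, "dz": -1, "rx": 0, "ry": 0, "rz": 0},
    {"dx": 0, "dy": 0, "dz": -1, "rx": 0, "ry": 0, "rz": 0},
    {"dx": 0, "dy": 0, "dz": -1, "rx": 0, "ry": 0, "rz": 0},
    {"dx": 0, "dy": 0, "dz": -1, "rx": 0, "ry": 0, "rz": 0},
    {"dx": 0, "dy": 0, "dz": -1, "rx": 0, "ry": 0, "rz": 0},
    {"dx": 0, "dy": 0, "dz": -1, "rx": 0, "ry": 0, "rz": 0},
    {"dx": 0, "dy": 0, "dz": -1, "rx": 0, "ry": 0, "rz": 0}
  ]
}}

```text
t: 21.22
eef_pos: [633.4, 86.3, 224.9]
tcp_rot: [3.141, -0.001, 0.001]
ft_force: [-0.3, -2.0, 6.3]
opening: 0.268
```

>>> {"fn": "play_rows", "kwargs": {
  "fingers": 0.1,
  "increments": [
    {"dx": 0, "dy": 0, "dz": -5, "rx": 0, "ry": 0, "rz": 0},
    {"dx": 0, "dy": 0, "dz": -22, "rx": 0, "ry": 0, "rz": 0},
    {"dx": 0, "dy": 0, "dz": -48, "rx": 0, "ry": 0, "rz": 0},
    {"dx": 0, "dy": 0, "dz": -78, "rx": 0, "ry": 0, "rz": 0},
    {"dx": 0, "dy": 0, "dz": -108, "rx": 0, "ry": 0, "rz": 0},
    {"dx": 0, "dy": 0, "dz": -138, "rx": 0, "ry": 0, "rz": 0},
    {"dx": 0, "dy": 0, "dz": -164, "rx": 0, "ry": 0, "rz": 0},
    {"dx": 0, "dy": 0, "dz": -180, "rx": 0, "ry": 0, "rz": 0}
  ]
}}

```text
t: 21.88
eef_pos: [632.9, 86.5, 408.6]
tcp_rot: [3.141, -0.005, 0.001]
ft_force: [1.1, 0.3, -0.1]
opening: 0.265
```

>>> {"fn": "play_rows", "kwargs": {
  "fingers": 0.1,
  "increments": [
    {"dx": -2, "dy": 14, "dz": 0, "rx": 0, "ry": 0, "rz": 0},
    {"dx": -5, "dy": 38, "dz": 0, "rx": 0, "ry": 0, "rz": 0},
    {"dx": -8, "dy": 66, "dz": 0, "rx": 0, "ry": 0, "rz": 0},
    {"dx": -12, "dy": 95, "dz": 0, "rx": 0, "ry": 0, "rz": 0},
    {"dx": -15, "dy": 122, "dz": 0, "rx": 0, "ry": 0, "rz": 0},
    {"dx": -18, "dy": 143, "dz": 0, "rx": 0, "ry": 0, "rz": 0},
    {"dx": -20, "dy": 156, "dz": 0, "rx": 0, "ry": 0, "rz": 0},
    {"dx": -20.5, "dy": 161, "dz": 0, "rx": 0, "ry": 0, "rz": 0}
  ]
}}

```text
t: 22.55
eef_pos: [612.1, -76.5, 408.1]
tcp_rot: [3.141, -0.004, -0.0]
ft_force: [0.6, -0.2, -0.9]
opening: 0.263
```

```bash
python3 - <<'E'
from h import *
c=cam("scene"); cv2.imwrite("pics/scene11c.png",cv2.resize(c["image"][120:330,180:460,::-1],(800,600)))
s=env.state();print(s["eef_pos"],s["tcp_rot"])
E
```

```text
[612.26373839 -76.17925927 408.2216733 ] [ 3.14140863e+00 -4.62843213e-03 -2.80945179e-04]
```

View pics/scene11c.png

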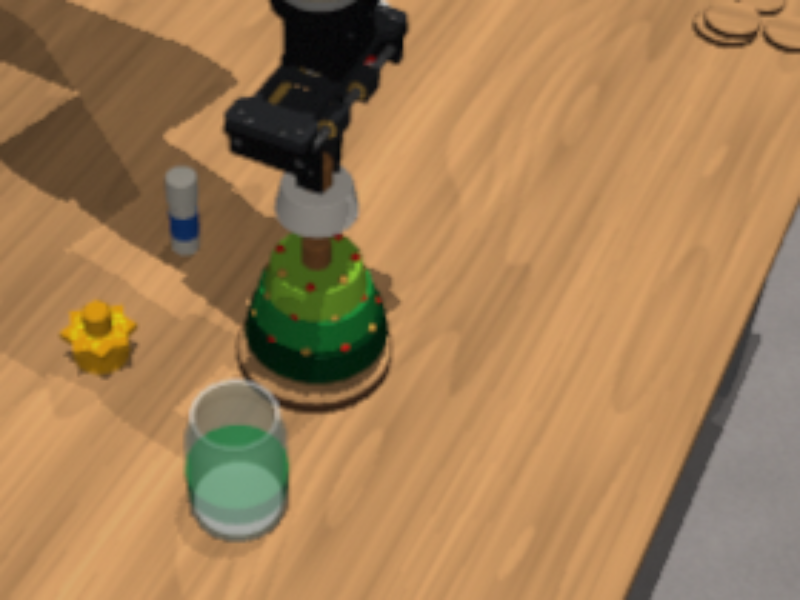

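>>> {"fn": "play_rows", "kwargs": {
  "fingers": 0.1,
  "increments": [
    {"dx": 0.5, "dy": -1.2, "dz": 8, "rx": 0, "ry": -0.04, "rz": 0},
    {"dx": 0.5, "dy": -1.2, "dz": 21, "rx": 0, "ry": -0.04, "rz": 0},
    {"dx": 0.5, "dy": -1.2, "dz": 33, "rx": 0, "ry": -0.04, "rz": 0},
    {"dx": 0.5, "dy": -1.2, "dz": 43, "rx": 0, "ry": -0.04, "rz": 0},
    {"dx": 0.5, "dy": -1.2, "dz": 51, "rx": 0, "ry": -0.04, "rz": 0},
    {"dx": 0.5, "dy": -1.2, "dz": 57, "rx": 0, "ry": -0.04, "rz": 0},
    {"dx": 0.5, "dy": -1.2, "dz": 60, "rx": 0, "ry": -0.04, "rz": 0},
    {"dx": 0.5, "dy": -1.2, "dz": 61.5, "rx": 0, "ry": -0.04, "rz": 0}
  ]
}}

```text
t: 23.27
eef_pos: [613.1, -74.8, 346.3]
tcp_rot: [3.141, -0.0, 0.0]
ft_force: [0.1, 0.2, -0.4]
opening: 0.267
```

>>> {"fn": "play_rows", "kwargs": {
  "fingers": 0.1,
  "increments": [
    {"dx": 0, "dy": 0, "dz": 0.5, "rx": 0, "ry": 0, "rz": 0},
    {"dx": 0, "dy": 0, "dz": 1, "rx": 0, "ry": 0, "rz": 0},
    {"dx": 0, "dy": 0, "dz": 1.5, "rx": 0, "ry": 0, "rz": 0},
    {"dx": 0, "dy": 0, "dz": 2.2, "rx": 0, "ry": 0, "rz": 0}
  ]
}}

```text
t: 23.6
eef_pos: [613.2, -74.8, 344.9]
tcp_rot: [3.141, -0.001, -0.0]
ft_force: [-1.6, 1.2, 9.5]
opening: 0.264
```

>>> {"fn": "play_rows", "kwargs": {
  "fingers": 0.45,
  "increments": [
    {"dx": 0, "dy": 0, "dz": 0, "rx": 0, "ry": 0, "rz": 0},
    {"dx": 0, "dy": 0, "dz": 0, "rx": 0, "ry": 0, "rz": 0},
    {"dx": 0, "dy": 0, "dz": 0, "rx": 0, "ry": 0, "rz": 0},
    {"dx": 0, "dy": 0, "dz": 0, "rx": 0, "ry": 0, "rz": 0},
    {"dx": 0, "dy": 0, "dz": -10, "rx": 0, "ry": 0, "rz": 0},
    {"dx": 0, "dy": 0, "dz": -30, "rx": 0, "ry": 0, "rz": 0},
    {"dx": 0, "dy": 0, "dz": -50, "rx": 0, "ry": 0, "rz": 0},
    {"dx": 0, "dy": 0, "dz": -60, "rx": 0, "ry": 0, "rz": 0}
  ]
}}

```text
t: 24.27
eef_pos: [613.3, -74.8, 407.7]
tcp_rot: [3.141, -0.004, -0.0]
ft_force: [0.7, 0.0, 0.7]
opening: 0.446
```

>>> {"fn": "play_rows", "kwargs": {
  "fingers": 0.45,
  "increments": [
    {"dx": -18, "dy": 10, "dz": 0, "rx": 0, "ry": 0, "rz": 0},
    {"dx": -46, "dy": 25, "dz": 0, "rx": 0, "ry": 0, "rz": 0},
    {"dx": -78, "dy": 42, "dz": 0, "rx": 0, "ry": 0, "rz": 0},
    {"dx": -110, "dy": 60, "dz": 0, "rx": 0, "ry": 0, "rz": 0},
    {"dx": -138, "dy": 75, "dz": 0, "rx": 0, "ry": 0, "rz": 0},
    {"dx": -160, "dy": 87, "dz": 0, "rx": 0, "ry": 0, "rz": 0},
    {"dx": -172, "dy": 93, "dz": 0, "rx": 0, "ry": 0, "rz": 0},
    {"dx": -174, "dy": 94.5, "dz": 0, "rx": 0, "ry": 0, "rz": 0}
  ]
}}

```text
t: 24.93
eef_pos: [437.9, -169.9, 407.6]
tcp_rot: [3.14, -0.004, -0.002]
ft_force: [0.1, 1.0, 0.3]
opening: 0.453
```

```bash
python3 - <<'E'
from h import *
c=cam("scene"); cv2.imwrite("pics/scene12c.png",cv2.resize(c["image"][120:330,180:460,::-1],(800,600)))
c=cam("wrist"); cv2.imwrite("pics/wrist12.png",c["image"][:,:,::-1])
s=env.state();print(s["eef_pos"],s["tcp_rot"])
E
```

```text
[ 439.5438745  -169.48452549  407.46486375] [ 3.14031240e+00 -4.94455358e-03 -1.00648489e-03]
```

View pics/scene12c.png

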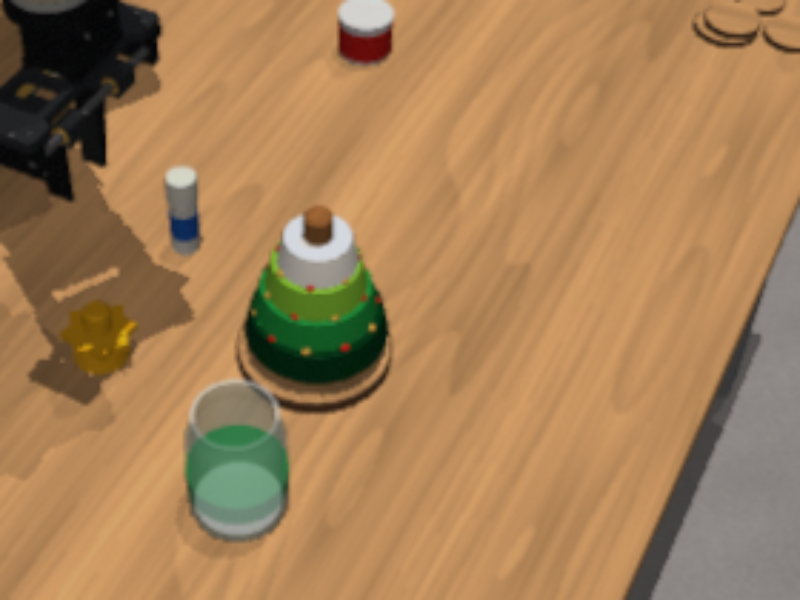

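View pics/wrist12.png

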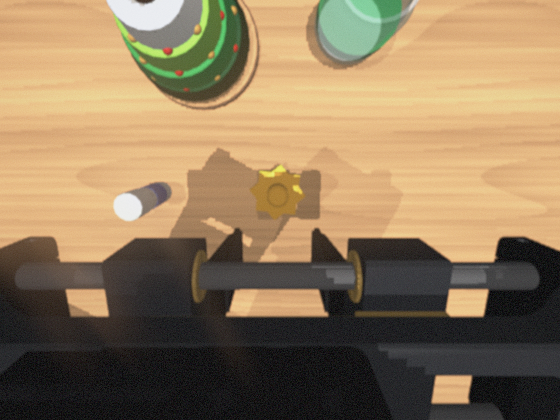

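White is seated. The star is laterally centred in the wrist view (277,193). Descending.

>>> {"fn": "play_rows", "kwargs": {
  "fingers": 0.45,
  "increments": [
    {"dx": 0, "dy": 0, "dz": 10, "rx": 0, "ry": -0.04, "rz": 0},
    {"dx": 0, "dy": 0, "dz": 40, "rx": 0, "ry": -0.04, "rz": 0},
    {"dx": 0, "dy": 0, "dz": 76, "rx": 0, "ry": -0.04, "rz": 0},
    {"dx": 0, "dy": 0, "dz": 110, "rx": 0, "ry": -0.04, "rz": 0},
    {"dx": 0, "dy": 0, "dz": 140, "rx": 0, "ry": -0.04, "rz": 0},
    {"dx": 0, "dy": 0, "dz": 162, "rx": 0, "ry": -0.04, "rz": 0},
    {"dx": 0, "dy": 0, "dz": 173, "rx": 0, "ry": -0.04, "rz": 0},
    {"dx": 0, "dy": 0, "dz": 177, "rx": 0, "ry": -0.04, "rz": 0}
  ]
}}

```text
t: 25.7
eef_pos: [441.0, -169.0, 227.7]
tcp_rot: [-3.141, 0.003, 0.0]
ft_force: [1.0, 0.0, 0.5]
opening: 0.45
```

```bash
python3 - <<'E'
from h import *
c=cam("wrist"); cv2.imwrite("pics/wrist13.png",c["image"][:,:,::-1])
s=env.state();print(s["eef_pos"],s["tcp_rot"])
E
```

```text
[ 440.98985753 -169.08963743  228.21851178] [-3.14131443e+00  2.07295944e-03  4.88861876e-05]
```

View pics/wrist13.png

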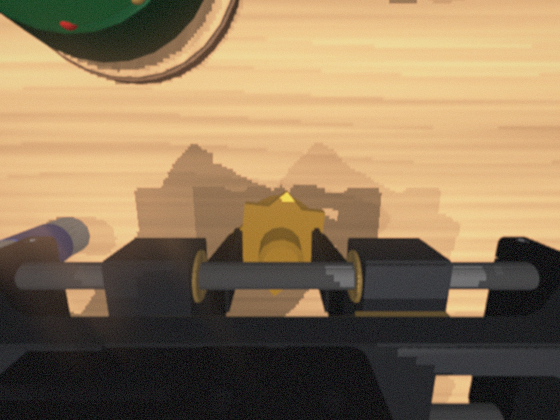

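>>> {"fn": "play_rows", "kwargs": {
  "fingers": 0.1,
  "increments": [
    {"dx": -1.5, "dy": 0, "dz": -0.5, "rx": 0, "ry": 0, "rz": 0},
    {"dx": -1.5, "dy": 0, "dz": -0.5, "rx": 0, "ry": 0, "rz": 0},
    {"dx": -1.5, "dy": 0, "dz": -0.5, "rx": 0, "ry": 0, "rz": 0},
    {"dx": -1.5, "dy": 0, "dz": -0.5, "rx": 0, "ry": 0, "rz": 0},
    {"dx": -1.5, "dy": 0, "dz": -0.5, "rx": 0, "ry": 0, "rz": 0},
    {"dx": -1.5, "dy": 0, "dz": -0.5, "rx": 0, "ry": 0, "rz": 0},
    {"dx": -1.5, "dy": 0, "dz": -0.5, "rx": 0, "ry": 0, "rz": 0},
    {"dx": -1.5, "dy": 0, "dz": -0.5, "rx": 0, "ry": 0, "rz": 0}
  ]
}}

```text
t: 26.42
eef_pos: [439.6, -169.2, 229.3]
tcp_rot: [3.141, 0.001, -0.0]
ft_force: [-0.6, -0.8, 6.5]
opening: 0.266
```

>>> {"fn": "play_rows", "kwargs": {
  "fingers": 0.1,
  "increments": [
    {"dx": 0, "dy": 0, "dz": -5, "rx": 0, "ry": 0, "rz": 0},
    {"dx": 0, "dy": 0, "dz": -22, "rx": 0, "ry": 0, "rz": 0},
    {"dx": 0, "dy": 0, "dz": -48, "rx": 0, "ry": 0, "rz": 0},
    {"dx": 0, "dy": 0, "dz": -78, "rx": 0, "ry": 0, "rz": 0},
    {"dx": 0, "dy": 0, "dz": -112, "rx": 0, "ry": 0, "rz": 0},
    {"dx": 0, "dy": 0, "dz": -146, "rx": 0, "ry": 0, "rz": 0},
    {"dx": 0, "dy": 0, "dz": -178, "rx": 0, "ry": 0, "rz": 0},
    {"dx": 0, "dy": 0, "dz": -200, "rx": 0, "ry": 0, "rz": 0}
  ]
}}

```text
t: 27.08
eef_pos: [439.4, -168.9, 432.6]
tcp_rot: [3.14, -0.002, -0.0]
ft_force: [0.0, 0.0, -0.3]
opening: 0.269
```

>>> {"fn": "play_rows", "kwargs": {
  "fingers": 0.1,
  "increments": [
    {"dx": 12, "dy": -7, "dz": 0, "rx": 0, "ry": 0, "rz": 0},
    {"dx": 38, "dy": -20, "dz": 0, "rx": 0, "ry": 0, "rz": 0},
    {"dx": 68, "dy": -37, "dz": 0, "rx": 0, "ry": 0, "rz": 0},
    {"dx": 100, "dy": -54, "dz": 0, "rx": 0, "ry": 0, "rz": 0},
    {"dx": 130, "dy": -70, "dz": 0, "rx": 0, "ry": 0, "rz": 0},
    {"dx": 154, "dy": -83, "dz": 0, "rx": 0, "ry": 0, "rz": 0},
    {"dx": 169, "dy": -92, "dz": 0, "rx": 0, "ry": 0, "rz": 0},
    {"dx": 173.5, "dy": -94, "dz": 0, "rx": 0, "ry": 0, "rz": 0}
  ]
}}

```text
t: 27.75
eef_pos: [614.4, -73.5, 432.3]
tcp_rot: [3.14, -0.001, 0.002]
ft_force: [-0.6, -0.1, -1.2]
opening: 0.264
```

```bash
python3 - <<'E'
from h import *
c=cam("scene"); cv2.imwrite("pics/scene14c.png",cv2.resize(c["image"][120:330,180:460,::-1],(800,600)))
s=env.state();print(s["eef_pos"],s["tcp_rot"])
E
```

```text
[613.91746554 -73.92388868 432.21967984] [ 3.14008033e+00 -9.50532820e-04  1.44743485e-03]
```

View pics/scene14c.png

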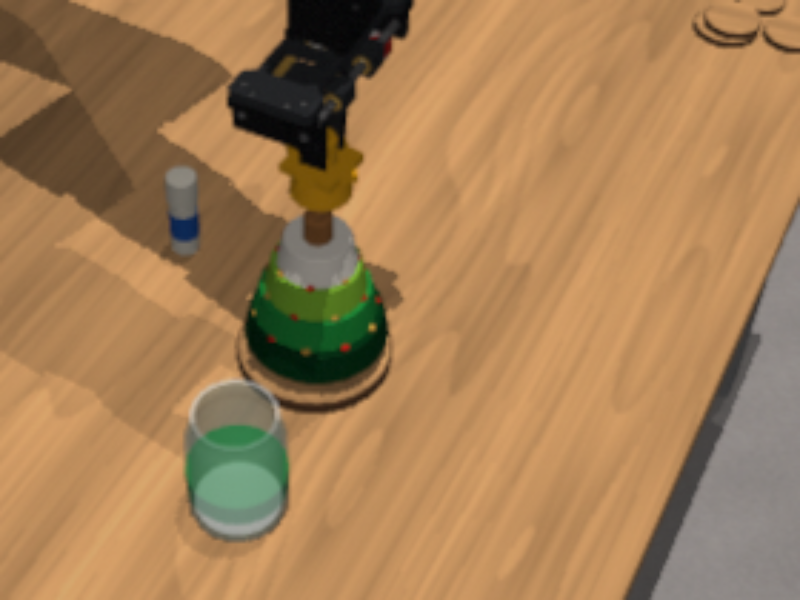

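>>> {"fn": "play_rows", "kwargs": {
  "fingers": 0.1,
  "increments": [
    {"dx": -0.8, "dy": 0.8, "dz": 6, "rx": 0, "ry": 0, "rz": 0},
    {"dx": -0.8, "dy": 0.8, "dz": 16, "rx": 0, "ry": 0, "rz": 0},
    {"dx": -0.8, "dy": 0.8, "dz": 26, "rx": 0, "ry": 0, "rz": 0},
    {"dx": -0.8, "dy": 0.8, "dz": 35, "rx": 0, "ry": 0, "rz": 0},
    {"dx": -0.8, "dy": 0.8, "dz": 42, "rx": 0, "ry": 0, "rz": 0},
    {"dx": -0.8, "dy": 0.8, "dz": 47, "rx": 0, "ry": 0, "rz": 0},
    {"dx": -0.8, "dy": 0.8, "dz": 50, "rx": 0, "ry": 0, "rz": 0},
    {"dx": -0.8, "dy": 0.8, "dz": 51, "rx": 0, "ry": 0, "rz": 0}
  ]
}}

```text
t: 28.47
eef_pos: [613.1, -74.9, 380.7]
tcp_rot: [3.14, -0.0, 0.001]
ft_force: [-0.4, 0.1, -1.6]
opening: 0.264
```

>>> {"fn": "play_rows", "kwargs": {
  "fingers": 0.1,
  "increments": [
    {"dx": 0, "dy": 0, "dz": 0.5, "rx": 0, "ry": 0, "rz": 0},
    {"dx": 0, "dy": 0, "dz": 1, "rx": 0, "ry": 0, "rz": 0},
    {"dx": 0, "dy": 0, "dz": 1.5, "rx": 0, "ry": 0, "rz": 0},
    {"dx": 0, "dy": 0, "dz": 2.2, "rx": 0, "ry": 0, "rz": 0}
  ]
}}

```text
t: 28.8
eef_pos: [613.2, -74.9, 379.3]
tcp_rot: [3.14, -0.002, 0.001]
ft_force: [-1.4, -0.2, 9.7]
opening: 0.264
```

Contact came at the expected height. Release, rise and back away.

>>> {"fn": "play_rows", "kwargs": {
  "fingers": 0.45,
  "increments": [
    {"dx": 0, "dy": 0, "dz": 0, "rx": 0, "ry": 0, "rz": 0},
    {"dx": 0, "dy": 0, "dz": 0, "rx": 0, "ry": 0, "rz": 0},
    {"dx": 0, "dy": 0, "dz": 0, "rx": 0, "ry": 0, "rz": 0},
    {"dx": 0, "dy": 0, "dz": 0, "rx": 0, "ry": 0, "rz": 0},
    {"dx": 0, "dy": 0, "dz": -10, "rx": 0, "ry": 0, "rz": 0},
    {"dx": 0, "dy": 0, "dz": -30, "rx": 0, "ry": 0, "rz": 0},
    {"dx": 0, "dy": 0, "dz": -50, "rx": 0, "ry": 0, "rz": 0},
    {"dx": 0, "dy": 0, "dz": -70, "rx": 0, "ry": 0, "rz": 0}
  ]
}}

```text
t: 29.47
eef_pos: [613.1, -74.8, 450.8]
tcp_rot: [3.14, -0.002, 0.001]
ft_force: [-0.3, 0.0, 0.8]
opening: 0.446
```

>>> {"fn": "play_rows", "kwargs": {
  "increments": [
    {"dx": -5, "dy": -20, "dz": 0, "rx": 0, "ry": 0, "rz": 0},
    {"dx": -15, "dy": -50, "dz": 0, "rx": 0, "ry": 0, "rz": 0},
    {"dx": -25, "dy": -85, "dz": 0, "rx": 0, "ry": 0, "rz": 0},
    {"dx": -35, "dy": -120, "dz": 0, "rx": 0, "ry": 0, "rz": 0},
    {"dx": -45, "dy": -155, "dz": 0, "rx": 0, "ry": 0, "rz": 0},
    {"dx": -55, "dy": -185, "dz": 0, "rx": 0, "ry": 0, "rz": 0},
    {"dx": -60, "dy": -200, "dz": 0, "rx": 0, "ry": 0, "rz": 0},
    {"dx": -60, "dy": -200, "dz": 0, "rx": 0, "ry": 0, "rz": 0}
  ]
}}

```text
t: 30.13
eef_pos: [551.7, 127.8, 451.3]
tcp_rot: [3.14, -0.002, 0.005]
ft_force: [0.2, -0.7, 1.2]
opening: 0.45
```

```bash
python3 - <<'E'
from h import *
c=cam("scene"); cv2.imwrite("pics/scene15c.png",cv2.resize(c["image"][120:330,180:460,::-1],(800,600)))
c=cam("top"); cv2.imwrite("pics/top15.png",c["image"][:,:,::-1])
s=env.state();print(s["t"],s["eef_pos"],s["ft_force"])
E
```

```text
30.2333 [552.74425262 125.3478661  450.94924017] [-0.50908098 -0.18082335  0.08727089]
```

View pics/scene15c.png

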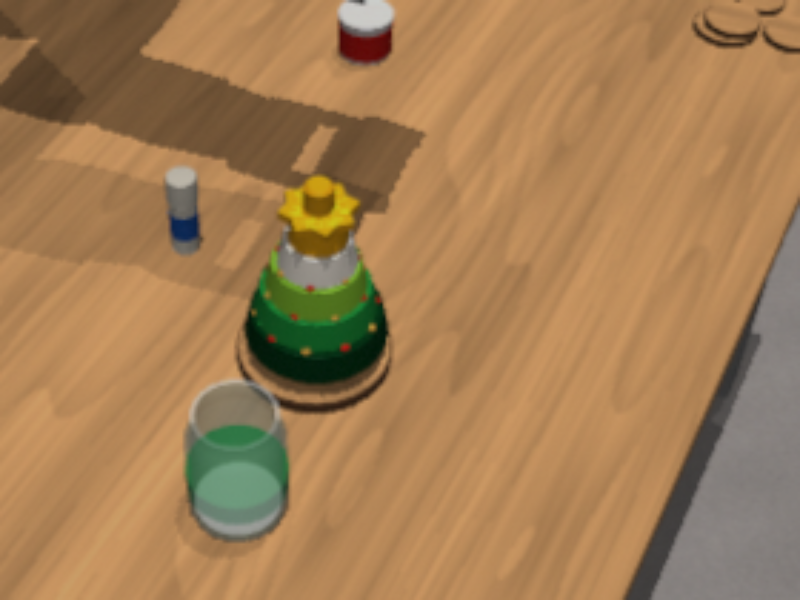

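View pics/top15.png

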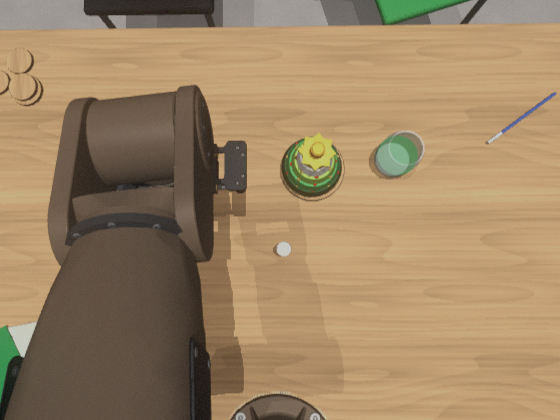

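The tree is complete and level, with the star at (319,205) in the scene crop. The jar, glue stick and tin are where they were. I'll check the star's height numerically before handing in.

```bash
python3 - <<'E'
from h import *
c=cam("top"); print("expected star peg top px",np.round(proj(c,(613,-75,211)),1), "if 5mm high",np.round(proj(c,(613,-75,216)),1))
c2=cam("scene"); print("scene expected",np.round(proj(c2,(613,-75,211)),1), "seen crop->", 180+319*280/800,120+183*210/600)
print(env.job_done())
E
```

```text
expected star peg top px [318.4 148.3] if 5mm high [318.6 147.6]
scene expected [291.2 184.4] seen crop-> 291.65 184.05
the job is handed in; nothing more can be done
None
```

The tree is together on the birch base in the order asked: dark green, mid-green, lime, white, then the gold star. I handed it in at about 30 s; no verdict was reported.

- **Seating:** each part met contact within about 1 mm of its expected height, with contact forces of about 8–12 N in the readings. Lateral offset between parts was about 1 mm.
- **Last pictures:** the scene view shows a level, concentric stack. The top of the star's peg appeared within about 1.5 px of where a fully seated star should be in both the scene and top views. The top view alone could not tell a few millimetres of height; the scene view and the contact heights agree on fully seated.
- **Other items:** the jar and the glue stick stand where they were in both views. The tin was partly hidden by the arm in the last pictures, but what shows is unmoved in the scene view.
- **Problems:** the first move call was refused as "invalid input", so the arm did not move, and I resent it with every field filled in. No other check failed or disagreed.

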